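# Weigh a specimen jar on the sprung hook scale

### The arm

A 6-joint arm with a two-finger parallel gripper is mounted at the origin on the work surface; the furniture and walls round the work are solid. World frame = base frame: x ahead of the robot, y to its left, z up, the work surface at z = 0. Lengths are in mm, angles in rad, forces in N, time in s.
With the tool pointing down it reaches from about 300 to 850 mm from the base axis. Payload 4.2 kg.
Tool frame: the origin (TCP) lies at the very end of the fingers, on their centre line; the grasp point (between the pads) lies 19 mm behind it (env.grasp_offset is the distance from the TCP to the grasp point, in mm); y points along the fingers, x is the direction in which the jaws open and shut, and the axes are right-handed (so a half turn about y gives the same grasp; the last joint's range is limited). The gripper opens to 91 mm and grips with 3 to 60 N. Pads are 32 mm wide; open, the fingers measure 118 mm over their backs; the gripper's body (76 mm by 178 mm) begins 60 mm behind the grasp point.
Start: joints at [1.175, 0.32, 1.565, -0, 1.257, -0.02], TCP at [211.038, 534.889, 213.976] pointing down, gripper open.
Joint ranges: [-3.11, 3.11], [-0.84, 2.01], [0.21, 2.61], [-1.34, 4.49], [0.05, 2.63], [-2.56, 2.56]. Speed limits (rad/s): [2.57, 2.57, 3.14, 3.14, 3.14, 3.14].

### API

Orientations are given as a unit quaternion [w, x, y, z].
In Python, from workcell import sense, capture, workorder, env gives the robot as it stands.
- The arm moves only by the shell command python3 -m creep 'ROWS' [OPENING] [FORCE]. ROWS is JSON, one flat list of numbers, 4 for each row, row after row: the shift along the tool's x, y, z in cm, then the turn about the tool's y in degrees. A call has 1 to 10 rows; each row shifts and turns the commanded pose from where the row before left it, along the tool's axes as they then stand; what a row does not reach is not made up. A row lasts 1/8 s, in which the tool goes at most 62.5 mm and 10.7 degrees, less where a joint would pass 70% of its speed; a pose out of reach is approached as far as the arm can. A call is refused whole if a number of a shift passes 6.25 or a number of a turn 10.7, either way. A call with a gripper value outside its range is refused whole. OPENING is the finger opening in cm, from 0 to 9.12, set as the call begins (- or left out, the last holds). The fingers move at their own pace and stop on an object; FORCE is the grip in N (left out, the last holds). Time passes only in rows, so rows that do not move let the fingers close. It gives the time, the measured TCP pose, the force and the opening at its end, in the units of the state.
- sense(): the state, without advancing time (a new reading comes with each control period).
- capture(name): name is "scene" or "top"; returns a dict with "image" (480x640x3 uint8, blue, green, red), "fov_y" (degrees; the focal length in pixels is half the picture's height over the tangent of half this angle, whatever the lens; pixels are square), "cx", "cy" (the principal point, pixels), "dist" ([k1, k2, p1, p2, k3] as OpenCV has them; the pictures are not rectified), "eye" and "attitude" of the camera in the world. Camera axes: x right, y up, looking along -z (the intrinsics and any distortion apply to the point x, -y, -z); pixel columns grow to the right and rows downward; lengths in mm; the calibration is good to about 2 mm. A picture is of the moment at which its call begins. There is no depth.
- workorder.job_done(): hands the job in, once; it reports no verdict.
The state is a dict: "t": time; "joint_pos": joint angles; "qvel": joint speeds; "tau": joint torques, N m; "eef_pos": TCP position; "ee_rot": TCP orientation; "force": force on the tool from outside, world axes, zero at the start; "wrist_torque": the same for the moment, N m; "grip_width": finger opening in mm.
Only numpy, scipy, OpenCV 4.12 (cv2) and the standard library are available. Lean on these libraries where they do the work, as an engineer would, in place of code of your own. Each camera call takes 0.05 s, during which the arm holds its last target. There are 200 camera calls.

### The job

Pick up the wire cradle with the specimen jar in it by the grip on top, hang it by its eye on the hook of the sprung scale, and ease it down slowly, without jolting or overloading the scale. Let go only when the scale carries the whole weight, so that the pointer stays settled and the jar hangs still and upright in its cradle; leave the other things on the worktop where they are.

Things in the scene. Friction and masses are not known exactly. Their poses are not given: they have to be found in the camera images.
- cradle: wire weighing cradle, loose, 0.20 kg: aluminium base disc 120 mm across and 6 mm thick with a wire rim (its wire 24 mm up) that keeps the jar in, and a wire bail of 6 mm rod that stands up at y = +-61.5 mm to 95 mm height and slopes together to the eye at the middle. Overall 186 mm high. Origin: centre of the underside; z up; the bail lies in its y-z plane, so its x axis runs through the eye
- cradle_eye (a point): highest point of the underside of the cradle's eye, 135 mm above the cradle's underside on its axis. The eye is an upside-down V (two plates 10 mm wide along x, undersides at 45 degrees, reaching about 12 mm to each side), open below: between it and the jar lid there is a window about 58 mm high through which the hook passes along the cradle's x
- cradle_grip (a point): middle of the upper part of the black upright grip block on top of the eye, 166 mm above the cradle's underside (31 mm above the eye). The block is 20 mm along the cradle's x, 12 mm along its y (grip it across y), from 142 to 186 mm height
- jar: lidded specimen jar, loose, standing in the cradle on its base disc; 106 x 103 mm, 70 mm high; origin at the centre of its underside; its mass is not known (0.20 to 0.68 kg)
- stand: sprung scale, fixed: grey upright housing 46 mm (x) x 100 mm (y), 307 mm high, on a dark base plate 10 mm thick that reaches 120 mm to its -x and 45 mm to its +x, 130 mm wide. Origin: on the worktop under the middle of the housing. Its -x is the front, where the hook sticks out and the scale strip with its pointer is; the yaw varies
- hook_saddle (a point): top of the flat of the hook rod, where the eye must rest: 115 mm in front (-x) of the stand's origin, at its y = 0, 255 mm above the worktop when unloaded; moves down with the hook. The rod (6 mm thick) comes level out of the housing, its centre 10 mm above this point, slopes down to a flat about 18 mm long, and ends in an upturned tip leaning to the front: the tip is 20 mm in front of this point at the most and its top 15 mm above it
- hook (a joint): how far the hook has been pulled down, in m: 0 unloaded, end stop at 0.090, capacity 0.085. Spring 120 N/m with light damping (2.5 N s/m), so a load let go out of balance bounces; moving up or down faster than 0.06 m/s counts as a jolt; cradle and jar together (0.40 to 0.88 kg) settle at 0.033 to 0.072, depending on their weight
- petri_dish: bystander: flat round dish 90 mm across, 15 mm high, loose; origin under its centre
- coverslip_box: bystander: small square box with a lid, 31 x 31 x 16 mm, loose; origin under its centre
- stain_red: bystander: capped stain bottle 39 mm across, 110 mm high, loose; origin under its centre
- dropper_tall: bystander: white dropper bottle 53 mm across, 133 mm high, loose; origin under its centre
- lab_timer: bystander: small timer 52 x 84 x 35 mm, loose; origin under its centre
There are look-alikes about, which are no part of the job. There is more than one size of the jar; the job needs the larger.

How it is judged (in metres and radians):
On the way, in this order (a step that is already met when the one before it is completed fails the run):
1. the cradle is lifted off the worktop by the gripper (height (world z) of cradle above 0.02 m and contact force between the fingers and cradle above 1 N), for 0.2 s.
2. with the gripper still holding it, the cradle's eye rests in the hook (within 15 mm of the saddle) and has drawn it down by more than 25 mm (value of joint hook above 0.025 m and distance between cradle_eye and hook_saddle below 0.015 m and contact force between the fingers and cradle above 1 N), for 0.2 s.
At the end, for the whole second after the job is handed in: The cradle hangs by its eye on the hook (within 15 mm of the saddle, hook over 25 mm down, scale loaded over 3 N, cradle over 30 mm up), tilt under 0.2 rad; pointer under 10 mm/s, cradle under 40 mm/s; jar within 20 mm of the cradle's origin, tilt under 0.25 rad (distance between cradle_eye and hook_saddle below 0.015 m and contact force between cradle and stand above 3 N and height (world z) of cradle above 0.03 m and value of joint hook above 0.025 m and velocity of joint hook between -0.01 and 0.01 m/s and linear speed of cradle below 0.04 m/s and angle between cradle's own z axis and vertical below 0.2 rad and distance between jar and cradle below 0.02 m and angle between jar's own z axis and vertical below 0.25 rad); the robot touches nothing.
It fails at once if the hook is jolted: it moves up or down faster than 0.06 m/s (velocity of joint hook above 0.06 m/s or velocity of joint hook below -0.06 m/s).
It fails at once if the scale is overloaded: the hook is drawn past its capacity of 0.085 m (value of joint hook above 0.085 m).
It fails at once if the cradle is knocked or pressed against the scale with more than 20 N (contact force between cradle and stand above 20 N).
It fails at once if the jar is tipped by more than 0.5 rad (angle between jar's own z axis and vertical above 0.5 rad).
It fails at once if a bystander is moved by more than 30 mm (distance of any of petri_dish, coverslip_box, stain_red, dropper_tall, lab_timer from where it was at the start of the episode above 0.03 m).
It also fails if it takes over 67 s, if anything falls off the work surface, if the arm or the gripper's body presses on something with over 40 N, if the wrist force passes 120 N, or if a joint passes its speed limit or range.

## Working session

There is one attempt and no reset: what is moved stays moved. The work goes in short steps, Python scripts to look and compute and a shell command to move; the robot and the scene stay as the last step left them, time stands still between calls to the robot, and variables do not carry over. Pictures are saved under pics/ and viewed, about 8 in all and at most 12, crops included, and the job is handed in when it is done.

```bash
ls; mkdir -p pics; cat > h.py <<'E'
import numpy as np,cv2
from scipy.spatial.transform import Rotation as R
from workcell import sense,capture,workorder,env
def rot(q): q=np.array(q); return R.from_quat([q[1],q[2],q[3],q[0]]).as_matrix()
def K(c):
    f=240/np.tan(np.radians(c["fov_y"])/2); return np.array([[f,0,c["cx"]],[0,f,c["cy"]],[0,0,1.]])
def ray(c,px):
    u=cv2.undistortPoints(np.array([[px]],float),K(c),np.array(c["dist"],float))[0,0]
    A=np.array(c["attitude"]); M=rot(A) if A.size==4 else A.reshape(3,3)
    d=M@np.array([u[0],-u[1],-1.]); return np.array(c["eye"],float),d/np.linalg.norm(d)
def plane(c,px,z):
    o,d=ray(c,px); return o+d*(z-o[2])/d[2]
def tri(c1,p1,c2,p2):
    o1,d1=ray(c1,p1);o2,d2=ray(c2,p2)
    t=np.linalg.lstsq(np.c_[d1,-d2],o2-o1,rcond=None)[0]
    a,b=o1+d1*t[0],o2+d2*t[1]; return (a+b)/2,np.linalg.norm(a-b)
def proj(c,P):
    A=np.array(c["attitude"]); M=rot(A) if A.size==4 else A.reshape(3,3)
    q=M.T@(np.array(P,float)-np.array(c["eye"])); q=np.array([q[0],-q[1],-q[2]])
    return cv2.projectPoints(q.reshape(1,1,3),np.zeros(3),np.zeros(3),K(c),np.array(c["dist"],float))[0][0,0]
E
python3 - <<'E'
from h import *
for n in("scene","top"):
    c=capture(n); cv2.imwrite(f"pics/{n}0.png",c["image"]); print(n,c["fov_y"],c["cx"],c["cy"],c["dist"],c["eye"],c["attitude"])
s=sense(); print(s, rot(s["ee_rot"]),env.grasp_offset)
E
```

```text
pics
scene 55.30489129383043 323.0175760907073 239.590675970563 [0.01659512 0.         0.         0.         0.        ] [ 744.20265196 -627.76880407  961.82455572] [0.92937837 0.30976739 0.0697513  0.18824122]
top 48.48453229303977 311.6961797131207 227.34223789512436 [0.00087707 0.         0.         0.         0.        ] [ 401.32540552  -79.7341448  1273.63432745] [ 0.71298758  0.0414624  -0.03523998 -0.69906203]
{'t': 0.1, 'joint_pos': array([ 1.17498417e+00,  3.20244614e-01,  1.56553617e+00,  2.08855350e-05,
        1.25738820e+00, -2.00129179e-02]), 'qvel': array([-9.21531235e-05, -4.86677368e-04, -1.55834378e-03, -9.84646481e-04,
       -4.33525957e-05, -2.84770503e-04]), 'tau': array([-1.74704390e-03, -4.13333774e+01, -2.32509702e+01,  7.27449870e-02,
        4.22195171e-02, -4.57141925e-05]), 'eef_pos': array([210.86500336, 534.468355  , 213.20288619]), 'ee_rot': array([-0.58430006,  0.58489679,  0.39732864, -0.39827019]), 'force': array([ 0.67647059,  0.5389185 , -0.11541638]), 'wrist_torque': array([-0.0348885 , -0.01738286, -0.00238439]), 'grip_width': 91.48462707529312} [[ 3.67021619e-01 -6.26098107e-04 -9.30212201e-01]
 [ 9.30211077e-01 -1.44679358e-03  3.67022150e-01]
 [-1.57561692e-03 -9.99998757e-01  5.13988715e-05]] 18.8
```

View pics/scene0.png

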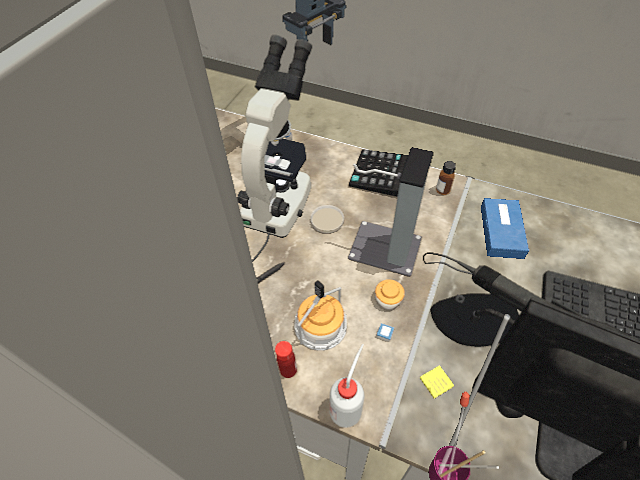

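View pics/top0.png

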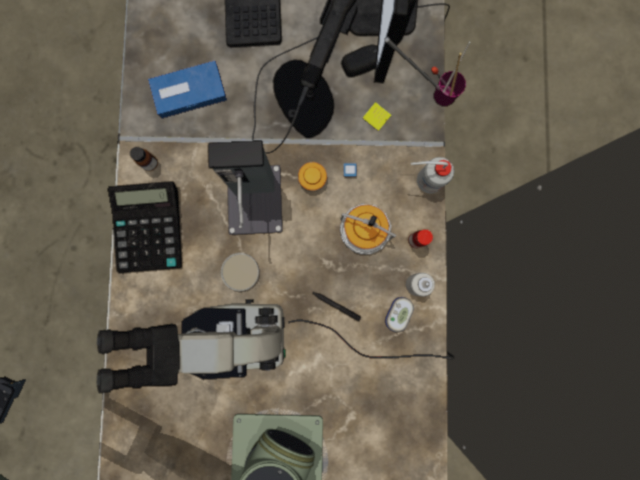

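The top view's up direction is +x and its right is -y. There are two orange-lidded jars: the one in the wire cradle (top 367,228; scene 320,315) and a smaller loose one (top 312,177; scene 390,293). The one in the cradle is the larger and fits the task. The stand is at top (255,190) and scene (400,210). I'll confirm this in an enlarged crop.

```bash
python3 - <<'E'
from h import *
s=cv2.imread("pics/scene0.png");t=cv2.imread("pics/top0.png")
def cr(im,x,y,w=100,h=75): return cv2.resize(im[y:y+h,x:x+w],(400,300),interpolation=cv2.INTER_CUBIC)
def c2(x,y): pass
m=np.vstack([np.hstack([cr(s,270,275),cr(t,320,190)]),np.hstack([cr(s,320,140,200,150),cr(t,190,130,160,120)])])
cv2.imwrite("pics/crop1.png",m)
E
```

```text
(no output)
```

View pics/crop1.png

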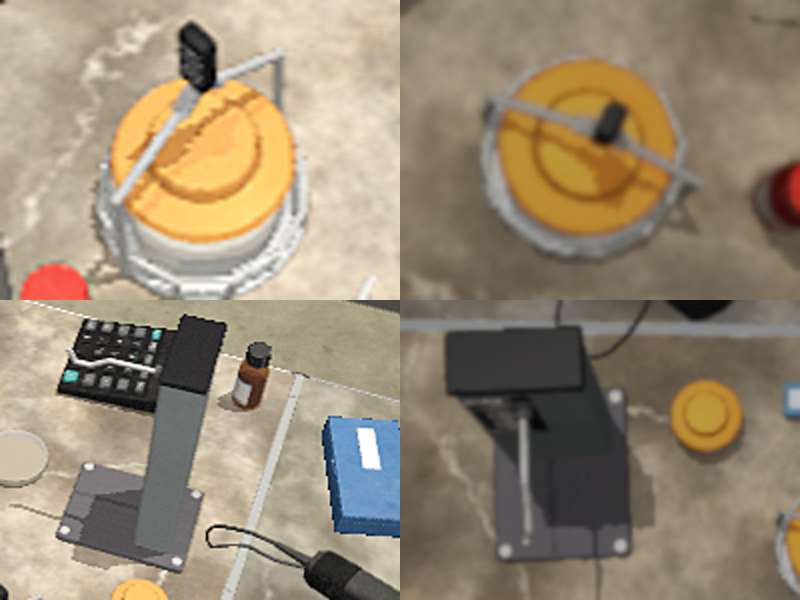

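The crop confirms it: the larger jar sits in the cradle, with a black grip at scene (319,290) and top (372,220). The hook tip is at scene (355,166) and top (241,227), and four bolts on the base plate are visible. Next I'll triangulate.

```bash
python3 - <<'E'
from h import *
s=capture("scene");t=capture("top")
def dark(c,x,y,w,h,th):
    g=c["image"][y:y+h,x:x+w].max(2); n,l,st,ce=cv2.connectedComponentsWithStats((g<th).astype(np.uint8))
    i=1+np.argmax(st[1:,4]); print(st[i]+[x,y,0,0,0]); return ce[i]+[x,y]
ps=dark(s,308,277,25,25,80);pt=dark(t,362,210,20,20,75)
print("grip",ps,pt,tri(s,ps,t,pt))
a=tri(s,(299.5,325),t,(393,235.5));b=tri(s,(340.2,288.7),t,(344.2,214.5));print("bail",a,b)
d=b[0]-a[0];print("bail yaw",np.degrees(np.arctan2(d[1],d[0])),np.linalg.norm(d),(a[0]+b[0])/2)
# bolts z=10
for c,P in((s,[(364.5,223.5),(418,237.5),(352,255.5),(409,271)]),(t,[(232,230),(278,228.8),(276.4,168.8)])):
    for p in P: print("bolt",p,plane(c,p,10).round(1))
print("tip",tri(s,(355,166),t,(240.8,226.8)))
# hook rod line in top at z=255
print("rod",plane(t,(240.8,226),262),plane(t,(238.5,170),265))
# bystanders rough
for n,p,z in(("red",(423,238),105),("drop",(441,168),90),("small",(312,177),60),("box",(350,171),15),("dish",(240,272),15),("timer",(400,314),35),("white",(423,284),80),("hous. top corners",(208,142),307),("",(262,142),307),("",(271,165),307),("",(210,168),307)): print(n,plane(t,p,z).round(0))
E
```

```text
[315 281   9  17 113]
[368 216   8  10  51]
grip [319.0619469  289.02654867] [371.96078431 221.05882353] (array([ 538.59048233, -194.86866053,  160.51545372]), np.float64(0.8258368970960769))
bail (array([ 516.16168714, -250.06135353,   84.70434795]), np.float64(0.5874027877335634)) (array([ 562.07629939, -139.22747506,   90.76337767]), np.float64(3.79836867934407))
bail yaw 67.49747761198621 120.12082281795091 [ 539.11899326 -194.6444143    87.73386281]
bolt (364.5, 223.5) [531.7 119.4  10. ]
bolt (418, 237.5) [676.1 128.6  10. ]
bolt (352, 255.5) [538.2   9.2  10. ]
bolt (409, 271) [684.5  19.6  10. ]
bolt (232, 230) [528.8 122.8  10. ]
bolt (278, 228.8) [533.8  13.1  10. ]
bolt (276.4, 168.8) [679.4  20.9  10. ]
tip (array([511.53214084,  66.95919636, 258.936396  ]), np.float64(2.9496482865972276))
rod [511.42238374  65.86995668 262.        ] [619.61674408  73.63244334 265.        ]
red [ 510. -313.  105.]
drop [ 671. -357.   90.]
small [651. -66.  60.]
box [ 676. -157.   15.]
dish [429. 100.  15.]
timer [ 340. -274.   35.]
white [ 409. -318.   80.]
hous. top corners [662. 126. 307.]
 [664.  25. 307.]
 [621.   7. 307.]
 [613. 120. 307.]
```

```bash
python3 -m creep '[0,-5.5,0,0, 0,-5.5,0,0, 0,-5.5,0,0, 0,-5.5,0,0, 0,-5.5,0,0, -1.28,0,-5.86,0, -1.28,0,-5.86,0, -1.28,0,-5.86,0, -1.28,0,-5.86,0, -1.28,0,-5.86,0]' 6 10
```

```text
t: 1.45
eef_pos: [461.5, 366.5, 488.8]
ee_rot: [0.585, -0.584, -0.398, 0.398]
force: [0.2, 0.4, 0.2]
grip_width: 60.0
```

```bash
python3 -m creep '[-1.28,0,-5.86,0, -1.28,0,-5.86,0, -5.6,0,-1.95,0, -5.6,0,-1.95,0, -5.6,0,-1.95,0, -5.6,0,-1.95,0, -5.6,0,-1.95,0, -5.6,0,-1.95,0, -5.6,0,-1.95,0, -5.6,0,-1.95,0]'
cat > go.py <<'E'
import sys
from h import *
# target x y z(TCP) yaw(deg of tool x) -> shifts in tool axes (cm), turn about tool y
x,y,z,yaw=map(float,sys.argv[1:5]); s=sense(); M=rot(s["ee_rot"])
d=M.T@(np.array([x,y,z])-s["eef_pos"])/10; cur=np.degrees(np.arctan2(M[1,0],M[0,0]))
print("t",round(s["t"],2),"pos",np.round(s["eef_pos"],1),"yaw",cur.round(2),"tilt",np.degrees(np.arccos(-M[2,1])).round(2),"F",np.round(s["force"],2),"w",round(s["grip_width"],1)); print("shift cm",d.round(2),"turn",round(cur-yaw,2))
E
python3 go.py 538.6 -195 230 67.5
```

```text
t: 2.7
eef_pos: [540.0, -174.9, 488.8]
ee_rot: [0.585, -0.585, -0.398, 0.398]
force: [0.8, -1.1, 0.1]
grip_width: 60.0
t 2.7 pos [ 540.  -174.9  488.8] yaw 68.47 tilt 0.01 F [ 0.81 -1.1   0.09] w 60.0
shift cm [-1.93 25.88 -0.61] turn 0.97
```

```bash
python3 -m creep '[-0.4,5.2,-0.12,0.2, -0.4,5.2,-0.12,0.2, -0.4,5.2,-0.12,0.2, -0.4,5.2,-0.12,0.2, -0.33,5.1,-0.13,0.2, 0,0,0,0]'
python3 go.py 538.6 -195 149 67.5
python3 - <<'E'
from h import *
c=capture("scene");t=capture("top")
m=np.hstack([cv2.resize(c["image"][220:360,250:390],(400,400),interpolation=2),cv2.resize(t["image"][160:280,310:430],(400,400),interpolation=2)]);cv2.imwrite("pics/c2.png",m)
E
```

```text
t: 3.45
eef_pos: [536.3, -192.4, 226.1]
ee_rot: [0.591, -0.585, -0.391, 0.395]
force: [0.7, -0.1, 1.1]
grip_width: 60.5
t 3.45 pos [ 536.3 -192.4  226.1] yaw 67.45 tilt 0.56 F [ 0.7  -0.12  1.15] w 60.5
shift cm [-0.15  7.7  -0.39] turn -0.05
```

View pics/c2.png

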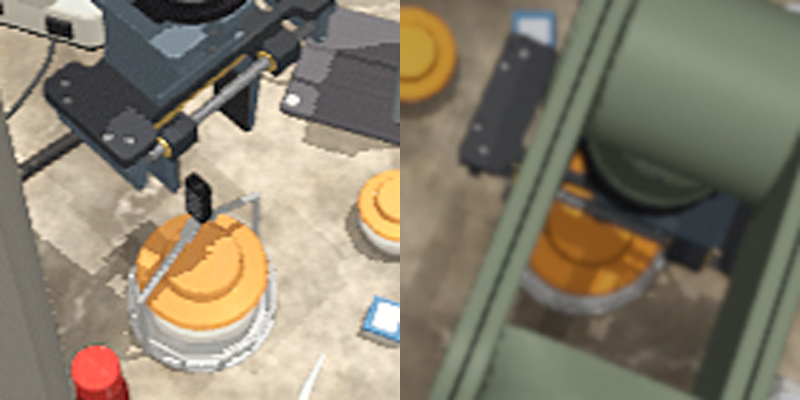

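The jaws straddle the line of the grip block: the fingertips are at crop (160,180) and (240,115), the grip at (200,197). I'll descend.

```bash
python3 -m creep '[0,0,0,0, -0.05,2.5,-0.1,0, -0.05,2.5,-0.1,0, -0.05,2,-0.05,0, 0,0.7,0,0, 0,0,0,0, 0,0,0,0]'
python3 go.py 538.6 -195 149 67.5
python3 - <<'E'
from h import *
c=capture("scene")
m=cv2.resize(c["image"][240:340,260:390],(780,600),interpolation=2);cv2.imwrite("pics/c3.png",m)
E
```

```text
t: 4.42
eef_pos: [541.5, -195.8, 154.4]
ee_rot: [-0.587, 0.589, 0.393, -0.392]
force: [0.3, 0.8, 0.7]
grip_width: 60.2
t 4.42 pos [ 541.5 -195.8  154.4] yaw 67.47 tilt 0.16 F [0.26 0.79 0.67] w 60.2
shift cm [-0.04  0.54  0.3 ] turn -0.03
```

View pics/c3.png

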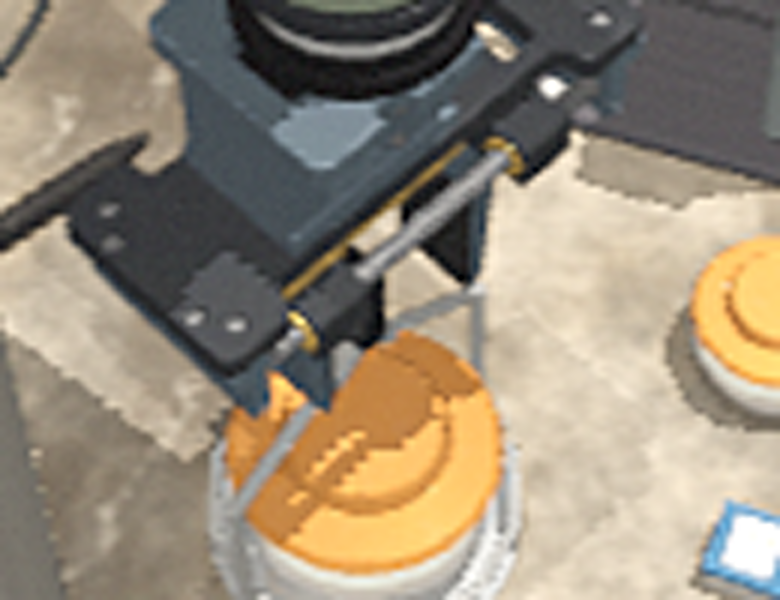

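The fingers straddle the grip, and the block sits between the pads at crop (365,300). I'll close now.

```bash
python3 -m creep '[0,0.3,0.25,0, 0,0.1,0,0, 0,0,0,0]'; python3 -m creep '[0,0,0,0, 0,0,0,0, 0,0,0,0, 0,0,0,0, 0,0,0,0, 0,0,0,0]' 0 30
python3 go.py 538.6 -195 149 67.5
```

```text
t: 4.85
eef_pos: [538.2, -194.5, 148.9]
ee_rot: [0.588, -0.588, -0.393, 0.393]
force: [-0.4, -0.3, 0.2]
grip_width: 60.1
t: 5.6
eef_pos: [538.0, -194.9, 148.7]
ee_rot: [-0.588, 0.588, 0.392, -0.393]
force: [-0.7, -1.2, -0.5]
grip_width: 12.2
t 5.6 pos [ 538.  -194.9  148.7] yaw 67.47 tilt 0.04 F [-0.69 -1.21 -0.45] w 12.2
shift cm [ 0.01 -0.03 -0.05] turn -0.03
```

```bash
python3 -m creep '[0,-0.2,0,0, 0,-0.5,0,0, 0,-1,0,0, 0,-1.5,0,0, 0,-1.5,0,0, 0,-1,0,0, 0,-0.5,0,0, 0,0,0,0, 0,0,0,0, 0,0,0,0]'
python3 go.py 465 62 303 93.6
python3 - <<'E'
from h import *
s=capture("scene");t=capture("top")
print("force",sense()["force"])
for a,b in(((277,42),(103,340)),((302,45),(103,380)),((270,95),(182,352))): print("micro",tri(s,a,t,b))
for z in(100,200,300): print(z,plane(t,(286,320),z).round(),plane(t,(286,365),z).round())
cv2.imwrite("pics/c4.png",np.hstack([cv2.resize(s["image"][190:340,230:380],(400,400)),cv2.resize(t["image"][150:410,180:440],(400,400))]))
E
```

```text
t: 6.85
eef_pos: [538.0, -194.5, 210.4]
ee_rot: [0.588, -0.588, -0.392, 0.393]
force: [0.0, 0.1, -7.1]
grip_width: 11.9
t 6.85 pos [ 538.  -194.5  210.4] yaw 67.47 tilt 0.07 F [ 0.03  0.06 -7.11] w 11.9
shift cm [20.89 -9.24 16.58] turn -26.13
force [-0.0079003   0.7858286  -5.95237951]
micro (array([284.14089538, 240.43517286, 411.20182281]), np.float64(58.84883278269962))
micro (array([262.11146009, 283.6210159 , 367.2946975 ]), np.float64(54.40471354001707))
micro (array([276.27606032, 149.61267821, 323.31153271]), np.float64(10.580788168973614))
100 [325. -16. 100.] [230. -19. 100.]
200 [332. -22. 200.] [244. -24. 200.]
300 [338. -27. 300.] [259. -29. 300.]
```

View pics/c4.png

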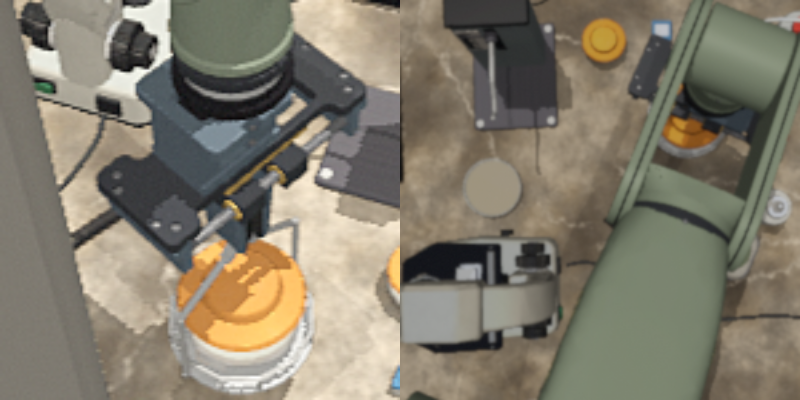

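The cradle is held square at z+61, with about 6.5–7 N of load, so I expect the hook to settle near 55 mm. Next I'll lift further and turn.

```bash
python3 -m creep '[0,-0.5,0,-1, 0,-1.2,0,-3, 0,-1.5,0,-4, 0,-1.5,0,-4.1, 0,-1.5,0,-4, 0,-1.4,0,-4, 0,-1,0,-3, 0,-0.5,0,-2, 0,-0.2,0,-1, 0,0,0,0]'
python3 go.py 475 63 303 93.6
```

```text
t: 8.2
eef_pos: [538.2, -194.5, 303.7]
ee_rot: [0.484, -0.484, -0.515, 0.515]
force: [0.5, 0.7, -6.6]
grip_width: 11.8
t 8.2 pos [ 538.2 -194.5  303.7] yaw 93.56 tilt 0.03 F [ 0.47  0.68 -6.64] w 11.8
shift cm [26.1   0.08  4.7 ] turn -0.04
```

```bash
python3 -m creep '[0.3,0,0.5,0, 0.8,0,1,0, 1.5,0,1.2,0, 2,0,1,0, 2.5,0,0.6,0, 3,0,0.4,0, 3,0,0,0, 3,0,0,0, 3,0,0,0, 2.5,0,0,0]'
python3 -m creep '[2,0,0,0, 1.3,0,0,0, 0.8,0,0,0, 0.4,0,0,0, 0,0,0,0, 0,0,0,0, 0,0,0,0, 0,0,0,0]'
python3 go.py 475 65 303 93.6
python3 - <<'E'
from h import *
s=capture("scene");t=capture("top")
cv2.imwrite("pics/c5.png",np.hstack([cv2.resize(s["image"][100:260,280:440],(400,400),interpolation=2),cv2.resize(t["image"][140:300,180:340],(400,400),interpolation=2)]))
E
```

```text
t: 9.45
eef_pos: [476.6, 20.2, 304.3]
ee_rot: [-0.484, 0.484, 0.516, -0.515]
force: [-0.2, -0.9, -6.7]
grip_width: 12.2
t: 10.45
eef_pos: [475.2, 62.7, 303.9]
ee_rot: [0.484, -0.484, -0.515, 0.515]
force: [-0.2, -0.1, -5.6]
grip_width: 11.9
t 10.45 pos [475.2  62.7 303.9] yaw 93.54 tilt 0.0 F [-0.16 -0.09 -5.61] w 11.9
shift cm [0.23 0.09 0.  ] turn -0.06
```

View pics/c5.png

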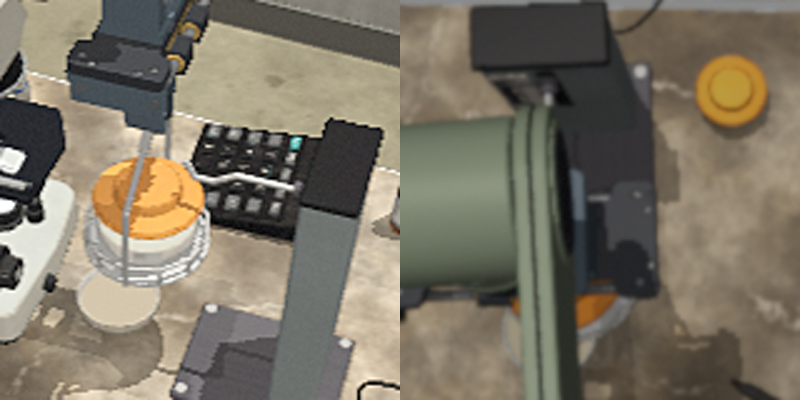

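The cradle is in front of the hook: its bail is at crop (130–165,130–190) and the hook tip at (188,163). I'll move forward so the hook passes through the window.

```bash
python3 -m creep '[0,0,-0.3,0, 0.05,0,-0.6,0, 0.05,0,-0.9,0, 0,0,-1,0, 0,0,-1,0, 0,0,-0.8,0, 0,0,-0.5,0, 0,0,-0.3,0, 0,0,0,0, 0,0,0,0]'
python3 go.py 529 66.5 269 93.6
python3 - <<'E'
from h import *
s=capture("scene")
cv2.imwrite("pics/c6.png",cv2.resize(s["image"][110:230,320:440],(600,600),interpolation=2))
print(proj(s,(529,66.5,255)),proj(s,(509,65,270)),proj(s,(529,66.5,290)))
E
```

```text
t: 11.8
eef_pos: [528.7, 67.3, 304.0]
ee_rot: [0.484, -0.484, -0.515, 0.515]
force: [0.5, -0.6, -6.7]
grip_width: 11.8
t 11.8 pos [528.7  67.3 304. ] yaw 93.57 tilt 0.01 F [ 0.47 -0.56 -6.7 ] w 11.8
shift cm [-0.09  3.5  -0.03] turn -0.03
[361.68525999 169.71604557] [353.12646725 162.65638637] [362.58878678 157.7463001 ]
```

View pics/c6.png

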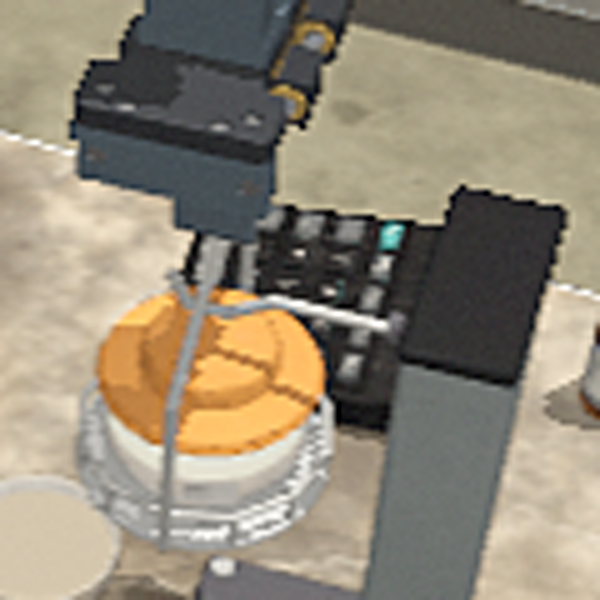

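The hook passes through the window: tip at crop (172,275), flat around (212,309), with the eye above it. I'll ease down.

```bash
python3 -m creep '[0,0.2,0,0, 0,0.4,0,0, 0,0.4,0,0, 0,0.4,0,0, 0,0.4,0,0, 0,0.3,0,0, 0,0.2,0,0, 0,0.2,0,0, 0,0.2,0,0, 0,0.2,0,0]'
python3 go.py 529 66.5 269 93.6
python3 -m creep '[0,0.2,0,0, 0,0.2,0,0, 0,0.2,0,0, 0,0.2,0,0, 0,0.2,0,0, 0,0.2,0,0, 0,0.2,0,0, 0,0.1,0,0, 0,0,0,0, 0,0,0,0]'
python3 go.py 529 66.5 269 93.6
python3 - <<'E'
from h import *
s=capture("scene")
cv2.imwrite("pics/c7.png",cv2.resize(s["image"][110:230,320:440],(600,600),interpolation=2))
E
```

```text
t: 13.1
eef_pos: [529.0, 67.4, 274.9]
ee_rot: [-0.484, 0.484, 0.515, -0.515]
force: [-0.9, 0.5, -6.4]
grip_width: 11.8
t 13.1 pos [529.   67.4 274.9] yaw 93.57 tilt 0.01 F [-0.91  0.48 -6.43] w 11.8
shift cm [-0.09  0.59  0.01] turn -0.03
t: 14.35
eef_pos: [529.0, 67.3, 260.1]
ee_rot: [-0.484, 0.484, 0.515, -0.515]
force: [0.6, -0.0, -5.7]
grip_width: 11.8
t 14.35 pos [529.   67.3 260.1] yaw 93.57 tilt 0.01 F [ 0.65 -0.   -5.66] w 11.8
shift cm [-0.08 -0.89  0.  ] turn -0.03
```

View pics/c7.png

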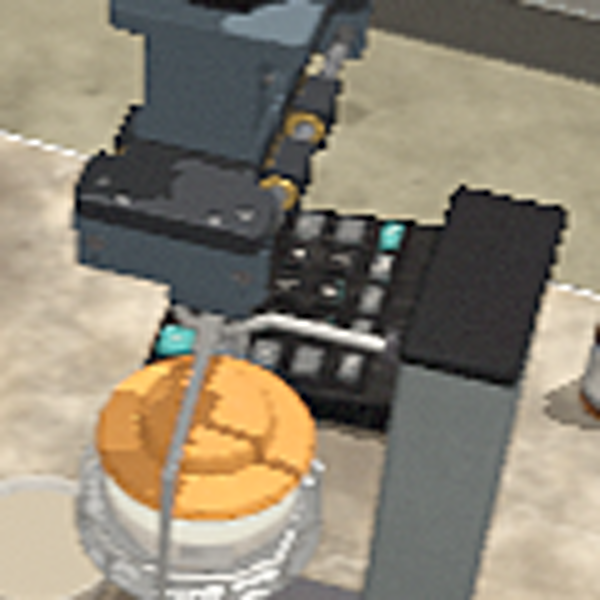

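The rod root moved from crop row 325 to 335, so the eye now rests on the hook and is drawing it down. I'll continue easing.

```bash
python3 -m creep '[0,0.1,0,0, 0,0.25,0,0, 0,0.25,0,0, 0,0.25,0,0, 0,0.25,0,0, 0,0.25,0,0, 0,0.25,0,0, 0,0.2,0,0, 0,0.1,0,0, 0,0,0,0]'
python3 -m creep '[0,0.1,0,0, 0,0.2,0,0, 0,0.2,0,0, 0,0.2,0,0, 0,0.1,0,0, 0,0,0,0, 0,0,0,0, 0,0,0,0]'
python3 go.py 529 66.5 269 93.6
cat > f.py <<'E'
from h import *
F=[]
for i in range(6): capture("top"); F.append(sense()["force"])
print("meanF",np.mean(F,0).round(2),np.std(F,0).round(2),sense()["t"],sense()["eef_pos"])
E
python3 f.py
```

```text
t: 15.65
eef_pos: [529.1, 67.3, 241.0]
ee_rot: [-0.484, 0.484, 0.515, -0.515]
force: [0.1, -1.4, -2.3]
grip_width: 11.8
t: 16.65
eef_pos: [529.0, 67.4, 233.0]
ee_rot: [-0.484, 0.484, 0.515, -0.515]
force: [-0.8, -1.6, -2.0]
grip_width: 11.5
t 16.65 pos [529.   67.4 233. ] yaw 93.57 tilt 0.01 F [-0.78 -1.62 -2.01] w 11.5
shift cm [-0.08 -3.6   0.01] turn -0.03
meanF [ 0.21 -1.04 -2.06] [0.42 0.21 0.48] 16.95 [529.04815047  67.33921276 232.97099213]
```

```bash
python3 -m creep '[-0.05,0.1,0,0, -0.05,0.2,0,0, -0.05,0.2,0,0, 0,0.2,0,0, 0,0.2,0,0, 0,0.1,0,0, 0,0,0,0, 0,0,0,0, 0,0,0,0]'
python3 f.py
```

```text
t: 18.08
eef_pos: [529.2, 66.1, 223.0]
ee_rot: [-0.484, 0.484, 0.516, -0.515]
force: [-0.1, 1.3, -1.2]
grip_width: 11.9
meanF [ 0.44  1.4  -0.83] [0.29 0.32 0.28] 18.375 [529.17915185  65.99699144 223.00582049]
```

```bash
python3 -m creep '[0.03,0.1,0,0, 0.03,0.15,0,0, 0.01,0.15,0,0, 0,0.1,0,0, 0,0.1,0,0, 0,0,0,0, 0,0,0,0, 0,0,0,0, 0,0,0,0]'
python3 f.py
```

```text
t: 19.5
eef_pos: [529.1, 66.3, 217.0]
ee_rot: [0.484, -0.484, -0.515, 0.515]
force: [1.6, -3.2, -0.2]
grip_width: 12.0
meanF [ 1.44 -3.06 -0.35] [0.84 0.52 0.42] 19.8 [529.1259696   66.3509422  217.00086933]
```

```bash
python3 -m creep '[-0.02,0,0,0, -0.02,0.05,0,0, 0,0.05,0,0, 0,0.05,0,0, 0,0,0,0, 0,0,0,0, 0,0,0,0]'
python3 f.py
```

```text
t: 20.68
eef_pos: [529.1, 66.3, 215.5]
ee_rot: [-0.484, 0.484, 0.515, -0.515]
force: [1.5, -0.7, -0.7]
grip_width: 11.9
meanF [ 2.02 -1.42  0.45] [0.41 0.31 0.19] 20.975 [529.10719728  66.22613928 215.46057648]
```

```bash
python3 -m creep '[-0.02,0,-0.04,0, 0,-0.05,-0.03,0, 0,0,0,0, 0,0,0,0, 0,0,0,0, 0,0,0,0]'
python3 f.py
python3 - <<'E'
from h import *
s=capture("scene")
cv2.imwrite("pics/c8.png",cv2.resize(s["image"][110:260,310:460],(600,600),interpolation=2))
E
```

```text
t: 21.72
eef_pos: [529.3, 66.2, 215.8]
ee_rot: [0.485, -0.484, -0.515, 0.516]
force: [-1.4, -0.2, -0.0]
grip_width: 11.7
meanF [-1.86  0.01  0.04] [0.36 0.61 0.47] 22.025 [529.29212751  66.1184377  215.7987056 ]
```

View pics/c8.png

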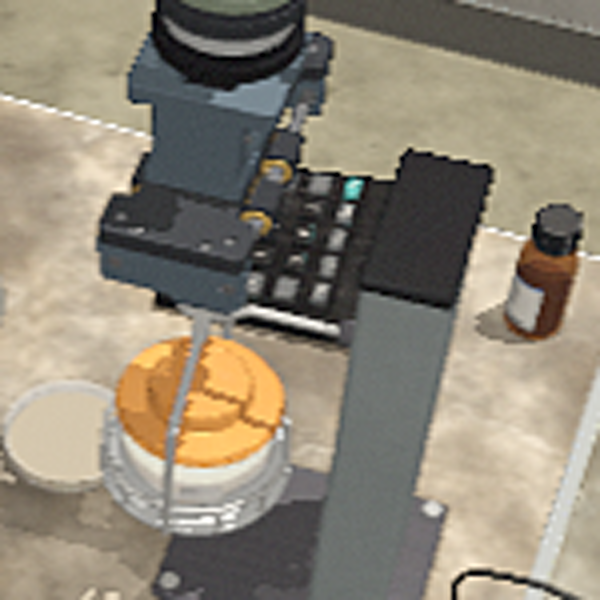

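The hook is well down, with the rod at crop (300,320). The cradle is upright and the arm carries about 0 N. I'll relax the x load and drop the grip to 3 N first so that any remaining imbalance slips out gently.

```bash
python3 -m creep '[0,0,0.03,0, 0,0,0,0, 0,0,0,0, 0,0,0,0]' 0 10; python3 f.py
python3 -m creep '[0,0,0,0, 0,0,0,0, 0,0,0,0, 0,0,0,0]' 0 3; python3 f.py
```

```text
t: 22.58
eef_pos: [529.3, 66.1, 215.9]
ee_rot: [0.484, -0.484, -0.515, 0.515]
force: [-2.9, 0.9, 0.4]
grip_width: 12.1
meanF [-2.89  0.69  0.06] [0.35 0.34 0.25] 22.875 [529.34223945  66.06350391 215.92997097]
t: 23.38
eef_pos: [530.0, 66.1, 216.1]
ee_rot: [-0.484, 0.484, 0.516, -0.515]
force: [-0.7, 1.4, 0.4]
grip_width: 11.9
meanF [0.19 1.4  0.01] [0.3  0.44 0.38] 23.675 [529.95443576  66.06817821 216.11121822]
```

Vertical load is 0.01 N and the lateral loads are small, so I'll open. A modest opening is enough.

```bash
python3 -m creep '[0,0,0,0, 0,0,0,0, 0,0,0,0, 0,0,0,0, 0,0,0,0, 0,0,0,0, 0,0,0,0, 0,0,0,0]' 4.5
python3 f.py
python3 - <<'E'
from h import *
s=capture("scene")
cv2.imwrite("pics/c9.png",cv2.resize(s["image"][110:260,310:460],(600,600),interpolation=2))
E
```

```text
t: 24.68
eef_pos: [529.5, 66.0, 215.9]
ee_rot: [-0.484, 0.484, 0.515, -0.515]
force: [1.2, 0.2, 0.6]
grip_width: 45.1
meanF [ 0.06  0.04 -0.33] [0.44 0.25 0.51] 24.975 [529.4696191   65.99665582 215.95959467]
```

View pics/c9.png

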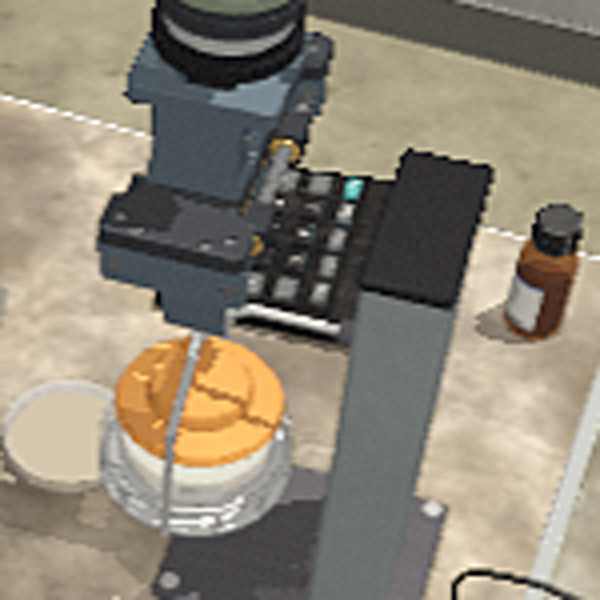

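It hangs freely and didn't jump: the rod root and cradle are where they were. I'll retreat straight up and let it settle.

```bash
python3 -m creep '[0,-0.5,0,0, 0,-1,0,0, 0,-1.5,0,0, 0,-2,0,0, 0,-2,0,0, 0,-2,0,0, 0,-2,0,0, 0,-1,0,0, 0,0,0,0, 0,0,0,0]'
python3 -m creep '[0,0,0,0, 0,0,0,0, 0,0,0,0, 0,0,0,0, 0,0,0,0, 0,0,0,0, 0,0,0,0, 0,0,0,0, 0,0,0,0, 0,0,0,0]'
python3 - <<'E'
from h import *
import subprocess
a=capture("scene")["image"]
for i in range(6): b=capture("scene")["image"]; print(np.abs(b[110:260,310:420].astype(int)-a[110:260,310:420]).mean().round(2),end=" ")
cv2.imwrite("pics/c10.png",cv2.resize(b[90:270,280:460],(600,600),interpolation=2)); print(sense()["t"],sense()["eef_pos"],sense()["force"])
E
```

```text
t: 26.28
eef_pos: [529.1, 65.9, 335.3]
ee_rot: [0.485, -0.484, -0.515, 0.516]
force: [0.2, -1.0, -0.1]
grip_width: 45.0
t: 27.52
eef_pos: [529.5, 65.9, 335.9]
ee_rot: [-0.484, 0.484, 0.515, -0.515]
force: [-0.1, -0.3, -0.1]
grip_width: 45.0
1.57 1.57 1.56 1.57 1.56 1.58 27.875 [529.46659854  65.97284562 335.9592673 ] [ 0.01897615 -0.23492931 -0.8206199 ]
```

View pics/c10.png

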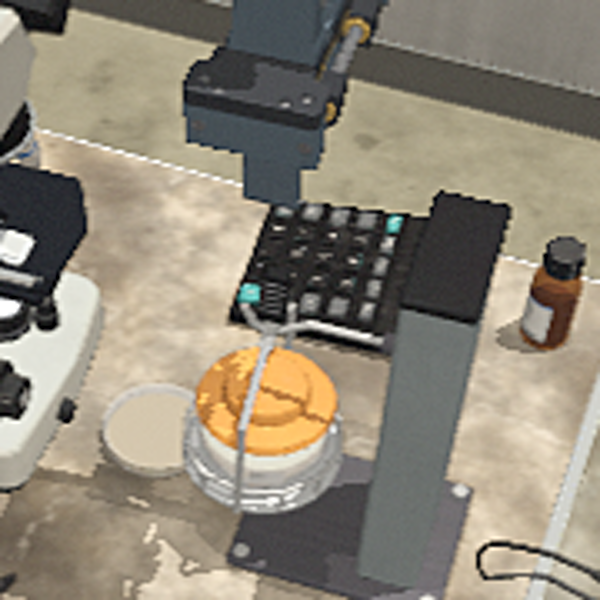

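The cradle hangs upright on the hook with the gripper clear, and the frame differences stay at the noise level. I'll wait a moment more and hand it in.

```bash
for i in 1 2; do python3 -m creep '[0,0,0,0, 0,0,0,0, 0,0,0,0, 0,0,0,0, 0,0,0,0, 0,0,0,0, 0,0,0,0, 0,0,0,0, 0,0,0,0, 0,0,0,0]' >/dev/null; done
python3 - <<'E'
from h import *
L=[]
for i in range(8):
    im=capture("scene")["image"][170:260,330:400]; h=cv2.cvtColor(im,cv2.COLOR_BGR2HSV); m=cv2.inRange(h,(8,140,120),(25,255,255)); M=cv2.moments(m,True); L.append([M["m10"]/M["m00"],M["m01"]/M["m00"]])
print("lid centroid px range",np.ptp(L,0),sense()["t"]); print(workorder.job_done())
E
```

```text
lid centroid px range [0.06086638 0.06808364] 30.775
the job is handed in; nothing more can be done
None
```

I hung the cradle, with the larger jar in it, on the scale hook and handed the job in at about 31 s. The interface gave no verdict.

- **Lift:** I picked the cradle up by the black grip; the load was about 6.6 N.
- **Hanging:** I turned the cradle to line up with the scale, passed the hook through its window, and eased it down at no more than about 20 mm/s. I let go when the vertical force on the tool was about 0 N, with the hook roughly 53 mm down. That figure comes from the tool height, as I could not read the joint directly.
- **Last checks:**
  - The cradle and jar hang upright with the gripper about 12 cm above.
  - The jar lid moved less than 0.07 px over 0.4 s, so nothing was swinging.
  - No bystander was seen to move, but I did not measure them again.
- **Disagreements:**
  - Measured from the two views, the hook tip came out about 11 mm lower than the text and the grip about 3.5 mm lower. I set the lowering by force instead of by those heights.
  - While centring the eye on the hook, sideways forces of 1 to 3 N built up. I eased these to about 1.4 N before release, and nothing visibly shifted when the jaws opened.

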